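# Hold a snap ring spread at the groove of a guide-roller axle

### The arm

A 6-joint arm with a two-finger parallel gripper is mounted at the origin on the work surface. World frame = base frame: x ahead of the robot, y to its left, z up, the work surface at z = 0. Lengths are in mm, angles in rad, forces in N, time in s.
With the tool pointing down it reaches from about 400 to 925 mm from the base axis. Payload 12.5 kg.
Tool frame: the origin (TCP) lies on the centre line of the jaws, within the pads' length; the fingertips stand 19 mm ahead of it and the grasp point (between the pads) is the TCP; y points along the fingers, x is the direction in which the jaws open and shut, and the axes are right-handed (so a half turn about y gives the same grasp; the last joint's range is limited). The gripper opens to 95 mm and grips with 3 to 60 N. Pads are 20 mm wide; open, the fingers measure 119 mm over their backs; the gripper's body (75 mm by 180 mm) begins 59 mm behind the grasp point.
Start: joints at [-1.448, 0.491, 1.559, -0, 1.092, -0.106], TCP at [141.777, -608.723, 233.661] pointing down, gripper open.
Joint ranges: [-3.1, 3.1], [-0.84, 2.19], [0.05, 2.79], [-1.13, 4.28], [0.06, 2.93], [-2.69, 2.69]. Speed limits (rad/s): [2.22, 2.22, 2.79, 3.14, 3.14, 3.14].

### API

Orientations are given as [roll, pitch, yaw] about the fixed x, y, z axes, in that order (R = Rz(yaw) Ry(pitch) Rx(roll)).
In Python, from cell import env gives the robot as it stands. The module is installed in compiled form; this text tells all that it offers.
- The arm moves only by the tool move_arm, never from a script. Its argument "rows" is a list of rows, each an object of numbers: "tx", "ty", "tz": the shift along the tool's x, y, z in cm; "rx", "ry", "rz": the turn, a rotation vector about the tool's x, y, z in rad; "grip": the opening in per cent of the stroke, from 0 (shut) to 100 (fully open). In form: [{"tx": .., "ty": .., "tz": .., "rx": .., "ry": .., "rz": .., "grip": ..}, ...]. A call has 1 to 10 rows; each row shifts and turns the commanded pose from where the row before left it, along the tool's axes as they then stand; what a row does not reach is not made up. A row lasts 1/12 s, in which the tool goes at most 41.7 mm and 7.16 degrees, less where a joint would pass 70% of its speed; a pose out of reach is approached as far as the arm can. A call is refused whole if a number of a shift passes 4.17 or a number of a turn 0.125, either way. A call with a gripper value outside its range is refused whole. The fingers move at their own pace and stop on an object; the grip force is fixed at half the most. Time passes only in rows, so rows that do not move let the fingers close. It gives the time, the measured TCP pose, the force and the opening at its end, in the units of the state.
- env.state(): the state, without advancing time (a new reading comes with each control period).
- env.read_camera(name): name is "side" or "top" or "wrist"; returns (picture, depth): 420x560x3 uint8, blue, green, red; 420x560 float32, mm along the optical axis (not along the pixel's ray), 0 where there is no reading.
- env.calibration(name): a dict with "vertical_fov" (degrees; the focal length in pixels is half the picture's height over the tangent of half this angle, whatever the lens; pixels are square), "cx", "cy" (the principal point, pixels), "dist" ([k1, k2, p1, p2, k3] as OpenCV has them; the pictures are not rectified), "eye" and "rotation" of the camera in the world. Camera axes: x right, y up, looking along -z (the intrinsics and any distortion apply to the point x, -y, -z); pixel columns grow to the right and rows downward; lengths in mm; the calibration is good to about 2 mm. A picture is of the moment at which its call begins: read the wrist's pose just before it. calibration takes no time and is no camera call; for the wrist camera it gives the pose at the moment of the call.
- env.job_done(): hands the job in, once; it reports no verdict.
The state is a dict: "t": time; "joints": joint angles; "qvel": joint speeds; "tau": joint torques, N m; "eef_pos": TCP position; "tcp_rot": TCP orientation; "ft_force": force on the tool from outside, world axes, zero at the start; "moment": the same for the moment, N m; "opening": opening from 0.0 (shut) to 1.0 (fully open).
Only numpy, scipy, OpenCV 4.12 (cv2) and the standard library are available. Lean on these libraries where they do the work, as an engineer would, in place of code of your own. Each camera call takes 0.05 s, during which the arm holds its last target.

### The job

Pick up the circlip pliers from the piece of steel channel by both handles; the new snap ring is already hooked on their tips. Squeeze them right up to their stop screw so that the ring is spread, then slide the spread ring down over the bare axle stub (the other roller already has its ring and dust cap) until it lies flat and level with the groove, just on or above the washer. Finish there still squeezing and holding the pliers, the ring held spread round the groove and not pressed hard on the washer, so that the end play can be checked before it snaps in; leave the finished roller and the other things on the bench alone.

Things in the scene. Friction and masses are not known exactly. Their poses are not given: they have to be found in the camera images.
- pliers_grip (a point): Point midway between the pliers' two handles where they are best gripped: 45 mm behind the pivot, half-way up the 14 mm high handles. x points along the pliers from handles to tips, y across, z up. Here they measure 48 mm over both handles at rest (wider to the rear) and 35 to 32 mm, sides parallel, when squeezed. Closing here, the pliers creep 1 to 4 mm forward.
- pliers: Circlip pliers with dark sleeved handles and bright jaws, tips bent down, 0.2 kg, lying level across the channel. Origin on the pivot axis at the level of the underside, axes as pliers_grip. Tips and ring reach 125 mm ahead of it, handles 127 mm behind it. Centre of mass near the pivot.
- ring_center (a point): Centre of the flat steel snap ring (60 mm outside, 3 mm thick, gap towards the handles) when spread; its lugs are hooked on the pliers' tip pins and it stays on them, parallel to the pliers. Fixed in the pliers: 140 mm ahead of pliers_grip along x, 16 mm below it, on the mid-line. Inside the ring measures 49 mm at rest, 54 mm with the pliers squeezed to the stop.
- jaw_left (a joint): Turn of one plier half, rad: 0 at rest, 0.140 squeezed to the stop screw, up to 0.16 under a hard grip (the other half turns equally). Squeezing the handles opens the tips. A spring pushes back: about 4 N on each handle at rest, 14 N at the stop; grip with 30 N or more to hold the pliers level.
- groove (a point): Centre of the groove of the bare axle: a bright 50 mm stub standing up through a grey roller (92 mm) and a bronze washer (74 mm). z is up. The dark groove is 4 mm high and starts at the washer's top face, 45 mm above the bench; this point is at 47 mm, 0.5 mm over the middle of a ring that lies on the washer. The stub ends 16 mm above this point, its top 6 mm tapering to 40 mm across.
- bracket: Bracket of that bare axle: steel plate 110 mm square, bolted down; origin on the axle axis at bench level.
- finished_top (a point): Top of the domed steel dust cap (72 mm across), 75 mm above the bench, on a second, otherwise equal roller bracket whose ring is already fitted under the cap. Leave it alone.
- finished: That finished bracket with the domed cap, fixed; origin on the axle axis at bench level.
- channel: Loose piece of steel channel lying open side up, 1.8 kg: 120 mm wide (x), 140 mm long (y), 55 mm high, flanges 9 mm and web 7 mm thick; origin under its centre. The pliers lie across the two flange tops, underside 55 mm above the bench, and are gripped between the flanges, over the open trough.
- offcut: A loose piece of rectangular steel tube, 60 x 90 x 40 mm; leave it. Origin under its centre.
- tin: Open steel tin, 76 mm across, 62 mm high; leave it. Origin under its centre.
- hammer: Hammer with wooden handle, 260 mm long, lying on the bench; leave it.
Not all that is in view belongs to the job. Leave any blue or green look-alike of the bracket alone.

How it is judged (in metres and radians):
On the way:
1. the ring, spread, is held over the end of the bare axle stub (value of joint jaw_left above 0.115 rad and horizontal distance between ring_center and groove below 0.012 m and z of ring_center in the frame of groove above 0.018 m), for 0.1 s.
At the end, for the whole second after the job is handed in: Handles squeezed (jaw above 0.115 rad), fingers on the pliers above 4 N, ring centre within 4 mm of the axle axis and 3 mm of groove height, ring within 0.1 rad of level, pliers and bracket pressing on each other by under 12 N, all at rest (value of joint jaw_left above 0.115 rad and contact force between the fingers and pliers above 4 N and horizontal distance between ring_center and groove below 0.004 m and z of ring_center in the frame of groove between -0.003 and 0.003 m and angle between ring_center's own z axis and vertical below 0.1 rad and contact force between pliers and bracket below 12 N and linear speed of pliers below 0.02 m/s); the arm keeps its last pose, push and grip.
It fails at once if the tin, the hammer or the small offcut is shifted by more than 30 mm (distance of any of tin, hammer, offcut from where it was at the start of the episode above 0.03 m).
It fails at once if the finished roller is knocked (more than 10 N) (contact force between finished and anything else above 10 N).
It also fails if it takes over 40 s, if anything falls off the work surface, if the arm or the gripper's body presses on something with over 40 N, if the wrist force passes 120 N, or if a joint passes its speed limit or range.

## Working session

There is one attempt and no reset: what is moved stays moved. The work goes in short steps, Python scripts to look and compute and a tool call to move; the robot and the scene stay as the last step left them, time stands still between calls to the robot, and variables do not carry over. Pictures are saved under pics/ and viewed, and the job is handed in when it is done.

Besides the shell and the picture viewer there is one more tool, called by a JSON object that holds its "api" and its "payload". move_arm: Moves the arm, as the interface text tells. Its arguments: {"type":"object","properties":{"rows":{"type":"array"}},"required":["rows"]}

```bash
mkdir -p pics; cat > h.py <<'E'
import numpy as np, cv2
from cell import env
def K(c):
    f=210/np.tan(np.radians(c["vertical_fov"])/2)
    return np.array([[f,0,c["cx"]],[0,f,c["cy"]],[0,0,1.]])
def rays(c,px):
    p=cv2.undistortPoints(np.array(px,float).reshape(-1,1,2),K(c),np.array(c["dist"],float)).reshape(-1,2)
    d=np.c_[p[:,0],-p[:,1],-np.ones(len(p))]
    return d@np.array(c["rotation"]).reshape(3,3).T
def onz(c,px,z):
    d=rays(c,px); e=np.array(c["eye"],float)
    return e+d*((z-e[2])/d[:,2])[:,None]
def cloud(c,depth):
    h,w=depth.shape
    v,u=np.mgrid[:h,:w]
    d=rays(c,np.c_[u.ravel(),v.ravel()])
    return (np.array(c["eye"])+d*depth.reshape(-1,1)).reshape(h,w,3)
def proj(c,P):
    q=(np.array(P,float)-np.array(c["eye"]))@np.array(c["rotation"]).reshape(3,3)
    q=q*[1,-1,-1]
    return cv2.projectPoints(q.reshape(-1,1,3),np.zeros(3),np.zeros(3),K(c),np.array(c["dist"],float))[0].reshape(-1,2)
E
python3 - <<'E'
from h import *
print(env.state())
for n in ["side","top","wrist"]:
    c=env.calibration(n); im,d=env.read_camera(n); print(n,c)
    cv2.imwrite(f"pics/{n}0.png",im); np.savez(f"{n}0.npz",im=im,d=d,c=np.array(c,dtype=object))
E
```

```text
{'t': 0.0, 'joints': array([-1.44759137e+00,  4.91563133e-01,  1.55946196e+00, -1.85666521e-06,
        1.09170902e+00, -1.05621196e-01]), 'qvel': array([-2.20501185e-04,  4.64178195e-04, -4.41110008e-05,  5.46896283e-04,
        4.38181711e-05, -1.75075430e-03]), 'tau': array([-2.61935102e-04, -6.12633276e+01, -2.58179355e+01,  6.92469534e-02,
        4.81931702e-02, -9.19216541e-05]), 'eef_pos': array([ 141.75177569, -608.47562688,  233.05521238]), 'tcp_rot': array([-1.57067763e+00,  1.13527722e-03, -1.34196925e+00]), 'ft_force': array([-1.3362262 , -0.28816387,  0.03268739]), 'moment': array([-0.04441207,  0.0273993 ,  0.02770596]), 'opening': 0.9990234136952321}
side {'vertical_fov': 57.78322746201751, 'cx': 272.9051298162842, 'cy': 217.30677453935104, 'dist': array([-0.01670532,  0.        ,  0.        ,  0.        ,  0.        ]), 'eye': array([185.64899388, 652.38033156, 528.98797386]), 'rotation': array([ 1.04942104,  0.01652438, -2.72221658])}
top {'vertical_fov': 50.38063153954131, 'cx': 288.18192380512056, 'cy': 212.65140527467233, 'dist': array([0.04712595, 0.        , 0.        , 0.        , 0.        ]), 'eye': array([ 406.88041119,  -55.25447901, 1280.84191193]), 'rotation': array([ 0.09987733,  0.01258042, -1.58287782])}
wrist {'vertical_fov': 70.42698625597339, 'cx': 272.31239671830195, 'cy': 210.1865989709353, 'dist': array([0.0038663, 0.       , 0.       , 0.       , 0.       ]), 'eye': array([ 211.50071456, -592.85209197,  383.65312159]), 'rotation': array([-2.56219516e-01,  7.36402425e-04, -1.34203905e+00])}
```

```bash
sed -i '3i from scipy.spatial.transform import Rotation as Rn\ndef RR(c): return Rn.from_euler("xyz",np.array(c["rotation"])).as_matrix()' h.py
sed -i 's/np.array(c\["rotation"\]).reshape(3,3)/RR(c)/' h.py; cat h.py | head -20
```

```text
import numpy as np, cv2
from cell import env
from scipy.spatial.transform import Rotation as Rn
def RR(c): return Rn.from_euler("xyz",np.array(c["rotation"])).as_matrix()
def K(c):
    f=210/np.tan(np.radians(c["vertical_fov"])/2)
    return np.array([[f,0,c["cx"]],[0,f,c["cy"]],[0,0,1.]])
def rays(c,px):
    p=cv2.undistortPoints(np.array(px,float).reshape(-1,1,2),K(c),np.array(c["dist"],float)).reshape(-1,2)
    d=np.c_[p[:,0],-p[:,1],-np.ones(len(p))]
    return d@RR(c).T
def onz(c,px,z):
    d=rays(c,px); e=np.array(c["eye"],float)
    return e+d*((z-e[2])/d[:,2])[:,None]
def cloud(c,depth):
    h,w=depth.shape
    v,u=np.mgrid[:h,:w]
    d=rays(c,np.c_[u.ravel(),v.ravel()])
    return (np.array(c["eye"])+d*depth.reshape(-1,1)).reshape(h,w,3)
def proj(c,P):
```

View pics/side0.png

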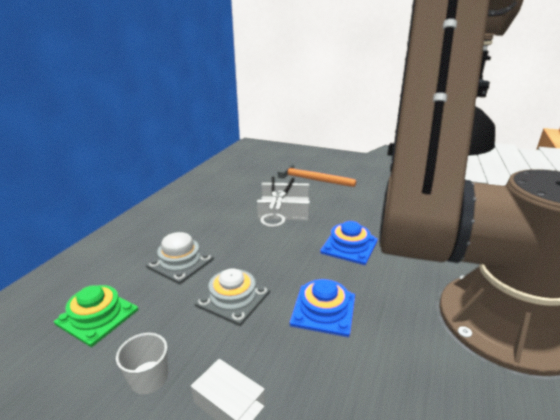

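View pics/top0.png

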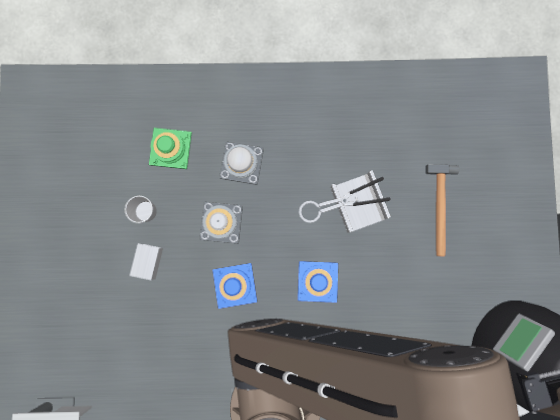

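View pics/wrist0.png

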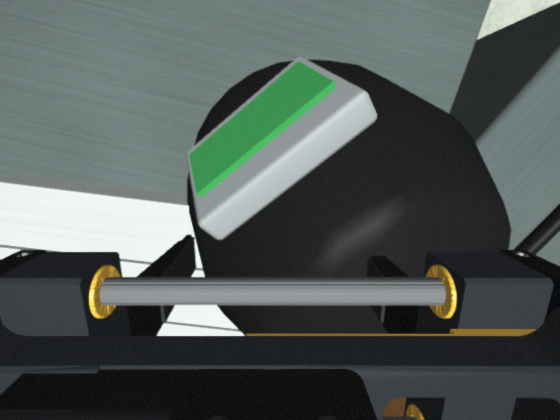

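```bash
python3 - <<'E'
from h import *
z=np.load("top0.npz",allow_pickle=True); im,d,c=z["im"],z["d"],z["c"].item()
P=cloud(c,d); np.save("topP.npy",P)
for n,p in dict(stub=(218,222),fin=(240,160),tin=(140,209),off=(145,262),ring=(310,202),piv=(348,200),h1=(375,183),h2=(380,201),grn=(166,146),hamh=(441,168),weird=(525,340)).items():
    print(n,P[p[1],p[0]].round(1), onz(c,[p],60)[0].round(1))
cr=im[130:320,190:400]; cv2.imwrite("pics/topcrop.png",cv2.resize(cr,None,fx=3.1,fy=3.1,interpolation=cv2.INTER_CUBIC))
E
```

```text
stub [506.  151.2  62.1] [506.2 151.6  60. ]
fin [675.1  89.1  74.9] [678.4  90.9  60. ]
tin [551.  384.2   6.4] [544.9 365.7  60. ]
off [399.9 353.7  45.7] [400.  348.9  60. ]
ring [ 559.7 -102.3   47.2] [ 558.1 -101.8   60. ]
piv [ 569.  -212.9    6.4] [ 562.2 -206.2   60. ]
h1 [ 609.  -282.3   55.6] [ 608.3 -281.5   60. ]
h2 [ 556.8 -291.5   70.7] [ 558.2 -293.6   60. ]
grn [719.9 296.1  62.7] [720.6 296.9  60. ]
hamh [ 654.2 -474.9   23.7] [ 647.1 -462.8   60. ]
weird [ 213.6 -582.7  209.1] [ 186.8 -656.1   60. ]
```

View pics/topcrop.png

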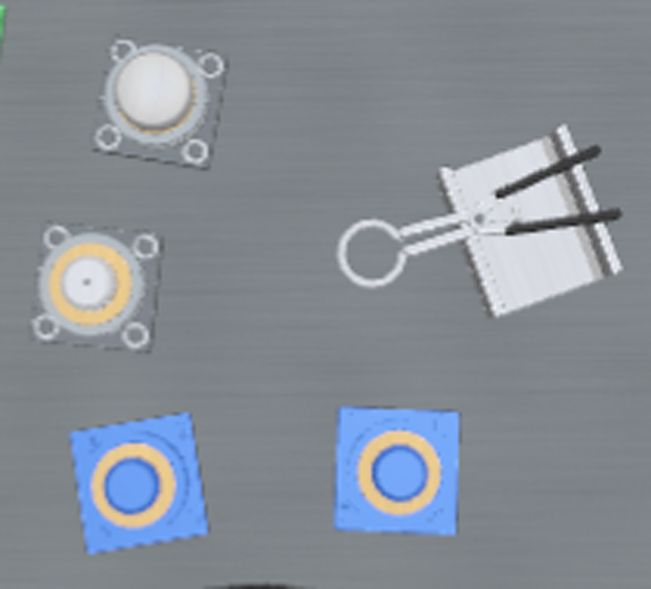

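{"api": "move_arm", "payload": {"rows": [{"tx": -1.9, "tz": 3.6, "ty": -0.3}, {"tx": -1.9, "tz": 3.6, "ty": -0.3}, {"tx": -1.9, "tz": 3.6, "ty": -0.3}, {"tx": -1.9, "tz": 3.6}, {"tx": -1.9, "tz": 3.6}, {"tx": -1.9, "tz": 3.6}, {"tx": -1.9, "tz": 3.6}, {"tx": -1.9, "tz": 3.6}, {"tx": -1.9, "tz": 3.6}, {"tx": -1.9, "tz": 3.6}]}}

```text
validation failed for argument at $.ro...
```

{"api": "move_arm", "payload": {"rows": [{"ry": -0.12, "grip": 100}, {"ry": -0.12}, {"ry": -0.12}, {"ry": -0.12}, {"ry": -0.12}, {"ry": -0.12}, {"ry": -0.12}, {"ry": -0.12}, {"ry": -0.12}, {"ry": -0.12}]}}

```text
validation failed for argument at $.ro...
```

{"api": "move_arm", "payload": {"rows": [{"ry": -0.12}, {"ry": -0.12}, {"ry": -0.03}]}}

```text
validation failed for argument at $.ro...
```

Each row probably needs all seven fields.

{"api": "move_arm", "payload": {"rows": [{"tx": -1.9, "ty": -0.3, "tz": 3.6, "rx": 0, "ry": 0, "rz": 0, "grip": 100}, {"tx": -1.9, "ty": -0.3, "tz": 3.6, "rx": 0, "ry": 0, "rz": 0, "grip": 100}, {"tx": -1.9, "ty": -0.3, "tz": 3.6, "rx": 0, "ry": 0, "rz": 0, "grip": 100}, {"tx": -1.9, "ty": 0, "tz": 3.6, "rx": 0, "ry": 0, "rz": 0, "grip": 100}, {"tx": -1.9, "ty": 0, "tz": 3.6, "rx": 0, "ry": 0, "rz": 0, "grip": 100}, {"tx": -1.9, "ty": 0, "tz": 3.6, "rx": 0, "ry": 0, "rz": 0, "grip": 100}, {"tx": -1.9, "ty": 0, "tz": 3.6, "rx": 0, "ry": 0, "rz": 0, "grip": 100}, {"tx": -1.9, "ty": 0, "tz": 3.6, "rx": 0, "ry": 0, "rz": 0, "grip": 100}, {"tx": -1.9, "ty": 0, "tz": 3.6, "rx": 0, "ry": 0, "rz": 0, "grip": 100}, {"tx": -1.9, "ty": 0, "tz": 3.6, "rx": 0, "ry": 0, "rz": 0, "grip": 100}]}}

```text
t: 0.98
eef_pos: [450.5, -340.4, 242.6]
tcp_rot: [-1.571, 0.0, -1.342]
ft_force: [-0.3, -1.0, -0.3]
opening: 0.999
```

{"api": "move_arm", "payload": {"rows": [{"tx": 0, "ty": 0, "tz": 0, "rx": 0, "ry": -0.12, "rz": 0, "grip": 100}, {"tx": 0, "ty": 0, "tz": 0, "rx": 0, "ry": -0.12, "rz": 0, "grip": 100}, {"tx": 0, "ty": 0, "tz": 0, "rx": 0, "ry": -0.12, "rz": 0, "grip": 100}, {"tx": 0, "ty": 0, "tz": 0, "rx": 0, "ry": -0.12, "rz": 0, "grip": 100}, {"tx": 0, "ty": 0, "tz": 0, "rx": 0, "ry": -0.12, "rz": 0, "grip": 100}, {"tx": 0, "ty": 0, "tz": 0, "rx": 0, "ry": -0.12, "rz": 0, "grip": 100}, {"tx": 0, "ty": 0, "tz": 0, "rx": 0, "ry": -0.12, "rz": 0, "grip": 100}, {"tx": 0, "ty": 0, "tz": 0, "rx": 0, "ry": -0.12, "rz": 0, "grip": 100}, {"tx": 0, "ty": 0, "tz": 0, "rx": 0, "ry": -0.12, "rz": 0, "grip": 100}, {"tx": 0, "ty": 0, "tz": 0, "rx": 0, "ry": -0.12, "rz": 0, "grip": 100}]}}

```text
t: 1.82
eef_pos: [449.2, -341.9, 242.4]
tcp_rot: [-1.571, 0.0, -0.136]
ft_force: [0.9, 0.9, -0.3]
opening: 1.002
```

{"api": "move_arm", "payload": {"rows": [{"tx": 0, "ty": 0, "tz": 0, "rx": 0, "ry": -0.12, "rz": 0, "grip": 100}, {"tx": 0, "ty": 0, "tz": 0, "rx": 0, "ry": -0.12, "rz": 0, "grip": 100}, {"tx": 0, "ty": 0, "tz": 0, "rx": 0, "ry": -0.03, "rz": 0, "grip": 100}, {"tx": 0, "ty": 0, "tz": 0, "rx": 0, "ry": 0, "rz": 0, "grip": 100}]}}

```text
t: 2.15
eef_pos: [449.2, -342.0, 242.4]
tcp_rot: [-1.571, 0.0, 0.129]
ft_force: [0.0, -0.3, -0.0]
opening: 0.996
```

{"api": "move_arm", "payload": {"rows": [{"tx": 3.4, "ty": -1, "tz": 1.0, "rx": 0, "ry": 0, "rz": 0, "grip": 100}, {"tx": 3.4, "ty": -1, "tz": 1.0, "rx": 0, "ry": 0, "rz": 0, "grip": 100}, {"tx": 3.4, "ty": -1, "tz": 1.0, "rx": 0, "ry": 0, "rz": 0, "grip": 100}, {"tx": 3.4, "ty": 0, "tz": 1.0, "rx": 0, "ry": 0, "rz": 0, "grip": 100}, {"tx": 0, "ty": 0, "tz": 0, "rx": 0, "ry": 0, "rz": 0, "grip": 100}, {"tx": 0, "ty": 0, "tz": 0, "rx": 0, "ry": 0, "rz": 0, "grip": 100}]}}

```text
t: 2.65
eef_pos: [580.1, -283.9, 271.9]
tcp_rot: [-1.57, 0.001, 0.129]
ft_force: [-0.8, -0.6, -0.2]
opening: 0.996
```

```bash
python3 - <<'E'
from h import *
s=env.state(); print(s["eef_pos"],s["tcp_rot"])
for n in ["wrist","top"]:
    c=env.calibration(n); im,d=env.read_camera(n)
    cv2.imwrite(f"pics/{n}1.png",im); np.savez(f"{n}1.npz",im=im,d=d,c=np.array(c,dtype=object))
E
```

```text
[ 580.06750211 -283.9024308   271.87928138] [-1.57037262e+00  6.71276644e-04  1.28822634e-01]
```

View pics/wrist1.png

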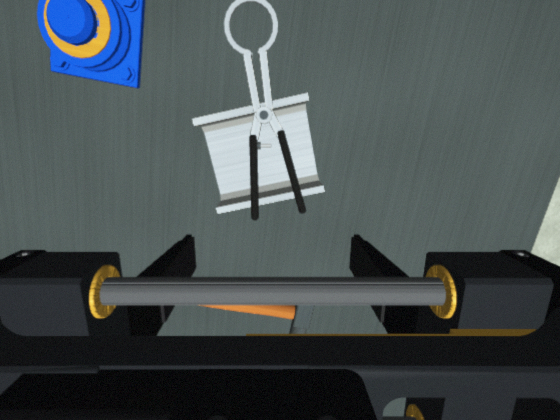

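View pics/top1.png

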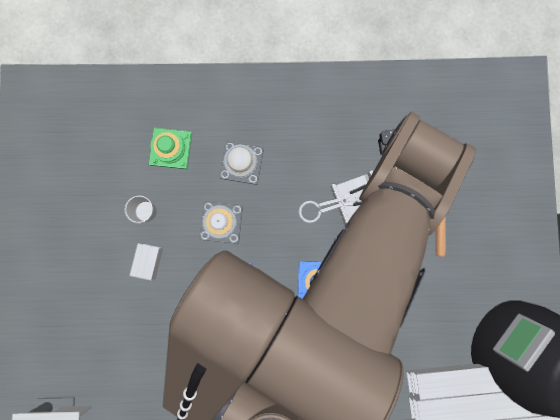

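```bash
python3 - <<'E'
from h import *
z=np.load("wrist1.npz",allow_pickle=True); im,d,c=z["im"],z["d"],z["c"].item()
P=cloud(c,d)
for p in [(263,114),(225,27),(277,27),(250,3),(255,53),(254,180),(292,175),(230,160),(255,218),(303,211),(90,20),(74,15),(74,40)]:
    print(p,P[p[1],p[0]].round(1))
# by height cloud
X=P.reshape(-1,3); ok=(d.ravel()>0)
g=im.max(2).ravel()
reg=ok&(X[:,0]>520)&(X[:,0]<640)&(X[:,1]>-330)&(X[:,1]<-60)
v,u=np.mgrid[:420,:560]; img=(v.ravel()<225)&(u.ravel()>150)&(u.ravel()<340)
hd=reg&img&(g<60)&(X[:,2]>50)
H=X[hd]; print("handles",len(H),np.percentile(H[:,2],[5,50,95]).round(1))
# ring circle: bright, z 40-52
rg=reg&img&(g>170)&(X[:,2]>40)&(X[:,2]<53)&(X[:,1]>-135)
R=X[rg]; print("ring",len(R),np.median(R[:,2]))
from scipy.optimize import least_squares
A=np.c_[R[:,:2],np.ones(len(R))]; s=np.linalg.lstsq(A,(R[:,:2]**2).sum(1),rcond=None)[0]
print("circ",s[0]/2,s[1]/2,np.sqrt(s[2]+(s[0]**2+s[1]**2)/4))
# ring by mask/ray, outer contour
m=(im.min(2)>150).astype(np.uint8); m[60:]=0
cs=max(cv2.findContours(m,cv2.RETR_CCOMP,cv2.CHAIN_APPROX_NONE)[0],key=len)[:,0]
q=onz(c,cs,47.5)
A=np.c_[q[:,:2],np.ones(len(q))]
w=np.ones(len(q),bool)
for i in range(5):
    s=np.linalg.lstsq(A[w],(q[w,:2]**2).sum(1),rcond=None)[0];cc=s[:2]/2;r=np.sqrt(s[2]+cc@cc)
    e=abs(np.hypot(*(q[:,:2]-cc).T)-r); w=e<1.5
print("ringray",cc,r,w.sum())
# two handles
lab,n=None,None
mask=hd.reshape(420,560).astype(np.uint8)
n,lab,st,ct=cv2.connectedComponentsWithStats(mask)
for i in range(1,n):
    if st[i,4]>60:
        pts=X[(lab==i).ravel()]
        pix=np.argwhere(lab==i)[:,::-1]
        qq=onz(c,pix,69)[:,:2]
        m0=qq.mean(0);dd=np.linalg.svd(qq-m0)[2][0]; t=(qq-m0)@dd
        print("handle",st[i],m0.round(1),dd.round(3),"ang",np.degrees(np.arctan2(dd[1],dd[0])),t.min(),t.max(),"z",np.median(pts[:,2]))
E
```

```text
(263, 114) [ 558.4 -195.4   70.2]
(225, 27) [ 504.  -107.4   46.6]
(277, 27) [ 561.9 -100.3   48.1]
(250, 3) [523.9 -63.7  -0.7]
(255, 53) [ 536.4 -118.5   -1.8]
(254, 180) [ 556.7 -271.4   69.2]
(292, 175) [ 601.1 -259.9   67.2]
(230, 160) [ 517.9 -258.3    5.7]
(255, 218) [ 563.2 -318.8   67.4]
(303, 211) [ 620.8 -301.8   68.9]
(90, 20) [ 360.7 -122.9   58. ]
(74, 15) [ 346.7 -121.5   62.8]
(74, 40) [ 343.1 -144.9   58.5]
handles 1076 [66.7 68.3 69.7]
ring 347 46.82568791286775
circ 533.4191644932488 -102.5381494062865 26.620643311613566
ringray [ 533.49258934 -105.34388447] 27.983515126884964 128
handle [278 131  28  82 519] [ 600.3 -258.2] [ 0.406 -0.914] ang -66.05238090845917 -51.161309179966246 49.69407946146366 z 68.30758932378211
handle [250 136   9  84 557] [ 556.2 -270.3] [ 0.137 -0.991] ang -82.1540465261822 -49.89459144158459 49.80843232166137 z 68.20440089380747
```

{"api": "move_arm", "payload": {"rows": [{"tx": 0, "ty": 0, "tz": 0, "rx": 0, "ry": -0.073, "rz": 0, "grip": 100}, {"tx": 0, "ty": 0, "tz": 0, "rx": 0, "ry": -0.073, "rz": 0, "grip": 100}, {"tx": 0.1, "ty": 3, "tz": 1.5, "rx": 0, "ry": 0, "rz": 0, "grip": 100}, {"tx": 0.1, "ty": 3, "tz": 1.5, "rx": 0, "ry": 0, "rz": 0, "grip": 100}, {"tx": 0.1, "ty": 3, "tz": 1.6, "rx": 0, "ry": 0, "rz": 0, "grip": 100}, {"tx": 0, "ty": 3, "tz": 0, "rx": 0, "ry": 0, "rz": 0, "grip": 100}, {"tx": 0, "ty": 0, "tz": 0, "rx": 0, "ry": 0, "rz": 0, "grip": 100}, {"tx": 0, "ty": 0, "tz": 0, "rx": 0, "ry": 0, "rz": 0, "grip": 100}]}}

```text
t: 3.42
eef_pos: [568.7, -240.5, 152.4]
tcp_rot: [-1.569, 0.002, 0.273]
ft_force: [-0.5, 0.5, 0.4]
opening: 0.999
```

```bash
cat > meas.py <<'E'
from h import *
import sys
k=sys.argv[1]
s=env.state(); T=s["eef_pos"]; y=s["tcp_rot"][2]; print(T.round(1),s["tcp_rot"].round(4))
c=env.calibration("wrist"); im,d=env.read_camera("wrist")
cv2.imwrite(f"pics/wrist{k}.png",im); np.savez(f"wrist{k}.npz",im=im,d=d,c=np.array(c,dtype=object))
E
python3 meas.py 2
```

```text
[ 568.7 -240.5  152.4] [-1.5695  0.0016  0.2726]
```

View pics/wrist2.png

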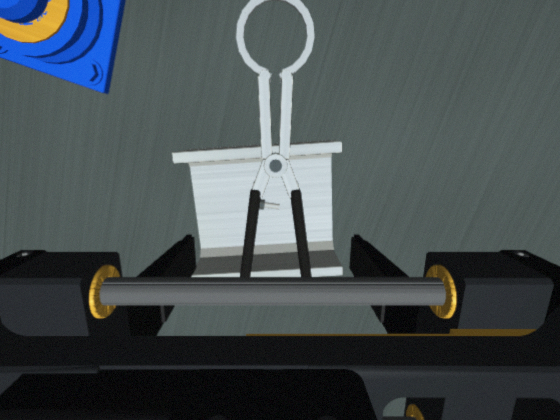

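```bash
python3 - <<'E'
from h import *
z=np.load("wrist2.npz",allow_pickle=True); im,d,c=z["im"],z["d"],z["c"].item()
P=cloud(c,d); print(P[165,275],P[166,263],P[165,287], P[240,249],P[240,300],P[35,240])
T=np.array([568.7,-240.5]);y=.2726;ex=np.array([np.cos(y),np.sin(y)]);ez=np.array([-np.sin(y),np.cos(y)])
def loc(p): return [round(float((p[:2]-T)@ex),1),round(float((p[:2]-T)@ez),1)]
print("pivot",loc(onz(c,[(275.5,165.5)],70)[0]))
m=(im.min(2)>140).astype(np.uint8); m[100:]=0; m[:,:200]=0
cs=max(cv2.findContours(m,cv2.RETR_LIST,cv2.CHAIN_APPROX_NONE)[0],key=len)[:,0]
cs=cs[cs[:,1]>2]
q=onz(c,cs,47.5)[:,:2]
A=np.c_[q,np.ones(len(q))]; w=np.ones(len(q),bool)
for i in range(8):
    s=np.linalg.lstsq(A[w],(q[w]**2).sum(1),rcond=None)[0];cc=s[:2]/2;r=np.sqrt(s[2]+cc@cc)
    w=abs(np.hypot(*(q-cc).T)-r)<1.5
print("ring",cc,loc(cc),r,w.sum())
for row in (200,220,240,260):
    g=im[row,235:320].max(1); u=np.where(g<70)[0]+235
    L=u[u<275];R=u[u>275]
    print(row,[loc(p) for p in onz(c,[(L.min(),row),(L.max(),row),(R.min(),row),(R.max(),row)],69)] if len(L) and len(R) else u)
E
```

```text
[ 558.53563897 -195.55201407   70.20285624] [ 549.74152367 -199.19231822   66.85815285] [ 567.67904043 -193.22160027   68.13943885] [ 554.59169253 -261.95924402   67.62280093] [ 595.75359574 -250.27565493   68.03888114] [ 506.47266544 -109.45630648   47.30553911]
pivot [2.7, 45.6]
ring [ 537.91854698 -107.67102918] [6.1, 136.2] 31.89339147483402 57
200 [[-17.8, 17.9], [-8.9, 17.9], [15.3, 17.9], [22.5, 17.9]]
220 [[-20.5, 1.1], [-13.2, 1.1], [18.0, 1.1], [25.4, 1.1]]
240 [[-22.6, -16.4], [-15.9, -16.4], [20.8, -16.3], [27.5, -16.3]]
260 [[-26.4, -34.4], [-17.1, -34.4], [4.2, -34.4], [31.4, -34.4]]
```

{"api": "move_arm", "payload": {"rows": [{"tx": 0.25, "ty": 2.5, "tz": 0.05, "rx": 0, "ry": 0, "rz": 0, "grip": 100}, {"tx": 0, "ty": 2.5, "tz": 0, "rx": 0, "ry": 0, "rz": 0, "grip": 100}, {"tx": 0, "ty": 2.5, "tz": 0, "rx": 0, "ry": 0, "rz": 0, "grip": 100}, {"tx": 0, "ty": 1.5, "tz": 0, "rx": 0, "ry": 0, "rz": 0, "grip": 100}, {"tx": 0, "ty": 0, "tz": 0, "rx": 0, "ry": 0, "rz": 0, "grip": 100}, {"tx": 0, "ty": 0, "tz": 0, "rx": 0, "ry": 0, "rz": 0, "grip": 100}]}}

```text
t: 3.97
eef_pos: [572.4, -239.7, 64.1]
tcp_rot: [-1.572, -0.001, 0.273]
ft_force: [0.1, 1.5, -0.3]
opening: 1.0
```

```bash
python3 meas.py 3
```

```text
[ 572.4 -239.7   64.1] [-1.572e+00 -1.100e-03  2.731e-01]
```

View pics/wrist3.png

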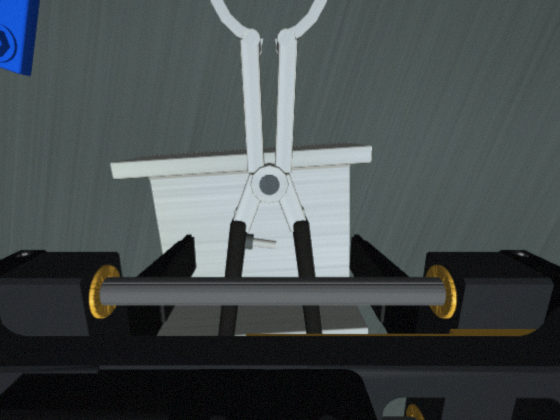

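{"api": "move_arm", "payload": {"rows": [{"tx": 0, "ty": 0.2, "tz": 0, "rx": 0, "ry": 0, "rz": 0, "grip": 60}, {"tx": 0, "ty": 0, "tz": 0, "rx": 0, "ry": 0, "rz": 0, "grip": 50}, {"tx": 0, "ty": 0, "tz": 0, "rx": 0, "ry": 0, "rz": 0, "grip": 40}, {"tx": 0, "ty": 0, "tz": 0, "rx": 0, "ry": 0, "rz": 0, "grip": 30}, {"tx": 0, "ty": 0, "tz": 0, "rx": 0, "ry": 0, "rz": 0, "grip": 20}, {"tx": 0, "ty": 0, "tz": 0, "rx": 0, "ry": 0, "rz": 0, "grip": 10}, {"tx": 0, "ty": 0, "tz": 0, "rx": 0, "ry": 0, "rz": 0, "grip": 0}, {"tx": 0, "ty": 0, "tz": 0, "rx": 0, "ry": 0, "rz": 0, "grip": 0}, {"tx": 0, "ty": 0, "tz": 0, "rx": 0, "ry": 0, "rz": 0, "grip": 0}, {"tx": 0, "ty": 0, "tz": 0, "rx": 0, "ry": 0, "rz": 0, "grip": 0}]}}

```text
t: 4.85
eef_pos: [571.8, -238.9, 60.7]
tcp_rot: [-1.571, -0.0, 0.274]
ft_force: [-1.4, -2.5, 3.2]
opening: 0.354
```

```bash
python3 meas.py 4; python3 -c "
from h import *
print(env.state()['ft_force'],env.state()['opening'])"
```

```text
[ 571.8 -238.9   60.7] [-1.5711e+00 -1.0000e-04  2.7400e-01]
[-0.61172169 -0.25736739  1.13706193] 0.36408557089012233
```

View pics/wrist4.png

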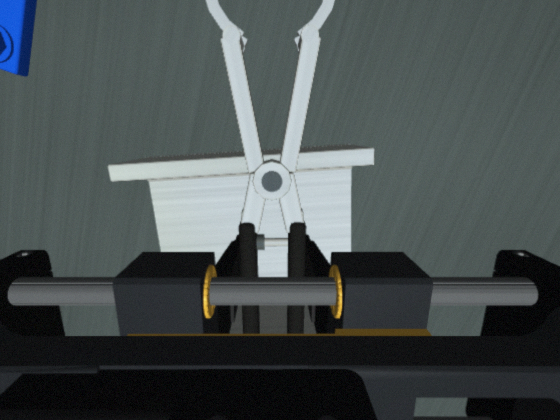

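{"api": "move_arm", "payload": {"rows": [{"tx": 0, "ty": -0.5, "tz": 0, "rx": 0, "ry": 0, "rz": 0, "grip": 0}, {"tx": 0, "ty": -1.0, "tz": 0, "rx": 0, "ry": 0, "rz": 0, "grip": 0}, {"tx": 0, "ty": -1.5, "tz": 0, "rx": 0, "ry": 0, "rz": 0, "grip": 0}, {"tx": 0, "ty": -2.0, "tz": 0, "rx": 0, "ry": 0, "rz": 0, "grip": 0}, {"tx": 0, "ty": -2.0, "tz": 0, "rx": 0, "ry": 0, "rz": 0, "grip": 0}, {"tx": 0, "ty": -1.0, "tz": 0, "rx": 0, "ry": 0, "rz": 0, "grip": 0}, {"tx": 0, "ty": 0, "tz": 0, "rx": 0, "ry": 0, "rz": 0, "grip": 0}, {"tx": 0, "ty": 0, "tz": 0, "rx": 0, "ry": 0, "rz": 0, "grip": 0}]}}

```text
t: 5.57
eef_pos: [571.7, -238.7, 140.8]
tcp_rot: [-1.571, -0.0, 0.274]
ft_force: [0.1, 0.1, -2.8]
opening: 0.358
```

```bash
python3 meas.py 5; python3 - <<'E'
from h import *
for n in ["side","top"]:
    c=env.calibration(n); im,d=env.read_camera(n)
    cv2.imwrite(f"pics/{n}5.png",im); np.savez(f"{n}5.npz",im=im,d=d,c=np.array(c,dtype=object))
s=env.state();print(s["ft_force"],s["opening"])
E
```

```text
[ 571.7 -238.7  140.8] [-1.5713e+00 -4.0000e-04  2.7400e-01]
[-0.04770245  0.12445718 -2.3483126 ] 0.35960326491122147
```

View pics/wrist5.png

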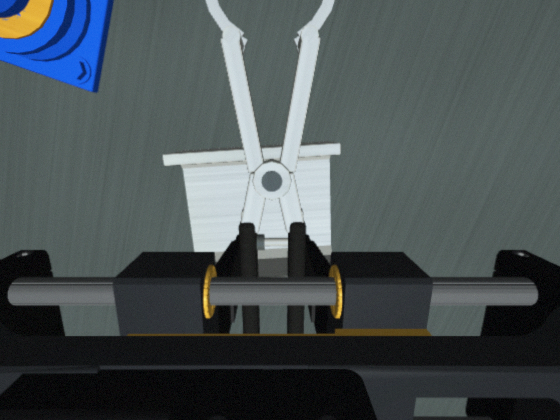

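View pics/side5.png

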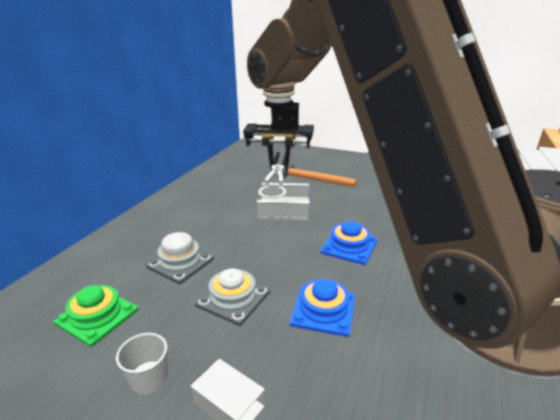

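View pics/top5.png

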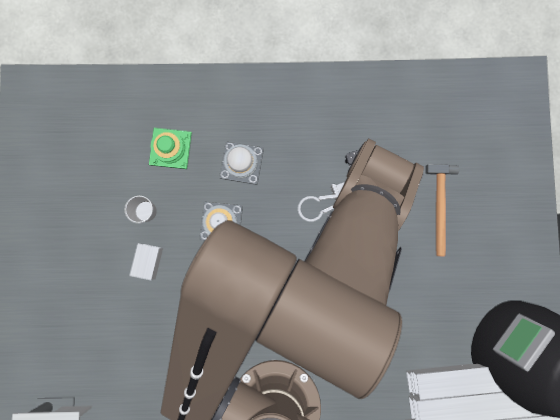

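```bash
cat > m2.py <<'E'
from h import *
def circ(q,tol=1.5,n=10):
    A=np.c_[q,np.ones(len(q))]; w=np.ones(len(q),bool)
    for i in range(n):
        s=np.linalg.lstsq(A[w],(q[w]**2).sum(1),rcond=None)[0];cc=s[:2]/2;r=np.sqrt(s[2]+cc@cc)
        w=abs(np.hypot(*(q-cc).T)-r)<tol
    return cc,r,w.sum()
def ld(f):
    z=np.load(f,allow_pickle=True); return z["im"],z["d"],z["c"].item()
E
python3 - <<'E'
from m2 import *
im,d,c=ld("top0.npz")
hsv=cv2.cvtColor(im,cv2.COLOR_BGR2HSV)
m=((hsv[...,1]>70)&(hsv[...,0]>8)&(hsv[...,0]<30)).astype(np.uint8)
sub=np.zeros_like(m); sub[195:250,190:250]=m[195:250,190:250]
cs,_=cv2.findContours(sub,cv2.RETR_CCOMP,cv2.CHAIN_APPROX_NONE)
for k in cs:
    if len(k)>30: print("washer edge",circ(onz(c,k[:,0],45)[:,:2]),len(k))
P=cloud(c,d)
# stub top plateau by depth
X=P[205:240,200:240].reshape(-1,3); t=X[(X[:,2]>60)&(X[:,2]<66)]; print("stub depth",t.mean(0),len(t))
cv2.imwrite("pics/stubcrop.png",cv2.resize(im[185:260,180:260],None,fx=7,fy=7,interpolation=cv2.INTER_CUBIC))
im,d,c=ld("wrist5.npz")
T=np.array([571.7,-238.7]);y=.274;ex=np.array([np.cos(y),np.sin(y)]);ez=np.array([-np.sin(y),np.cos(y)])
def loc(p): return [round(float((p[:2]-T)@ex),1),round(float((p[:2]-T)@ez),1)]
P=cloud(c,d); print("pivot",P[172,272],P[181,258],P[45,236],P[45,307]); print(loc(onz(c,[(271.5,180.5)],149.5)[0]))
print("lug mids",loc(onz(c,[(235,40)],132)[0]),loc(onz(c,[(307,40)],132)[0]))
im,d,c=ld("top5.npz")
P=cloud(c,d)
m=(im.min(2)>150).astype(np.uint8); m2=np.zeros_like(m); m2[190:228,290:326]=m[190:228,290:326]
for k in cv2.findContours(m2,cv2.RETR_CCOMP,cv2.CHAIN_APPROX_NONE)[0]:
    if len(k)>30:
        r=circ(onz(c,k[:,0],126)[:,:2]); print("ring top",r,loc(r[0]))
E
```

```text
washer edge (array([509.70025586, 152.03862382]), np.float64(34.77343594338017), np.int64(70)) 72
washer edge (array([510.53971694, 153.80680991]), np.float64(27.68397682661389), np.int64(52)) 56
stub depth [509.88781412 150.42473927  62.80481206] 180
pivot [ 557.68823193 -188.11342934  150.36208864] [ 552.41473233 -194.04335363  150.46129788] [ 527.04678363 -138.60431534  143.50021757] [ 557.61503762 -130.24205411  144.40309605]
[-0.0, 48.3]
lug mids [-17.6, 113.5] [17.0, 113.5]
ring top (array([ 534.80736552, -104.46468806]), np.float64(31.598824462273477), np.int64(42)) [0.8, 139.2]
```

View pics/stubcrop.png

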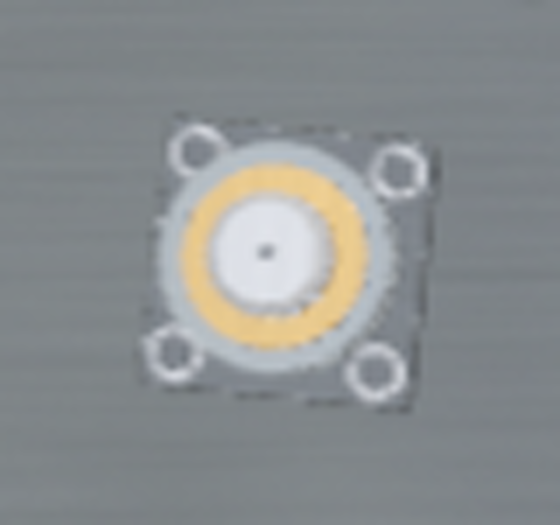

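{"api": "move_arm", "payload": {"rows": [{"tx": 0.2, "ty": 0, "tz": 1.0, "rx": 0, "ry": 0, "rz": 0, "grip": 0}, {"tx": 0.4, "ty": 0, "tz": 2.0, "rx": 0, "ry": 0, "rz": 0, "grip": 0}, {"tx": 0.6, "ty": 0, "tz": 3.2, "rx": 0, "ry": 0, "rz": 0, "grip": 0}, {"tx": 0.6, "ty": 0, "tz": 3.2, "rx": 0, "ry": 0, "rz": 0, "grip": 0}, {"tx": 0.6, "ty": 0, "tz": 3.2, "rx": 0, "ry": 0, "rz": 0, "grip": 0}, {"tx": 0.6, "ty": 0, "tz": 3.2, "rx": 0, "ry": 0, "rz": 0, "grip": 0}, {"tx": 0.6, "ty": 0, "tz": 3.2, "rx": 0, "ry": 0, "rz": 0, "grip": 0}, {"tx": 0.6, "ty": 0, "tz": 3.0, "rx": 0, "ry": 0, "rz": 0, "grip": 0}, {"tx": 0.4, "ty": 0, "tz": 2.0, "rx": 0, "ry": 0, "rz": 0, "grip": 0}, {"tx": 0, "ty": 0, "tz": 1.0, "rx": 0, "ry": 0, "rz": 0, "grip": 0}]}}

```text
t: 6.55
eef_pos: [547.6, 17.3, 140.1]
tcp_rot: [-1.57, 0.001, 0.276]
ft_force: [-0.4, -0.3, -1.6]
opening: 0.356
```

{"api": "move_arm", "payload": {"rows": [{"tx": 0, "ty": 0, "tz": 0, "rx": 0, "ry": 0, "rz": 0, "grip": 0}, {"tx": 0, "ty": 0, "tz": 0, "rx": 0, "ry": 0, "rz": 0, "grip": 0}, {"tx": 0, "ty": 0, "tz": 0, "rx": 0, "ry": 0, "rz": 0, "grip": 0}]}}

```text
t: 6.8
eef_pos: [548.5, 13.5, 140.4]
tcp_rot: [-1.571, 0.0, 0.273]
ft_force: [0.2, 0.1, -2.3]
opening: 0.359
```

```bash
cat > look.py <<'E'
from h import *
import sys
k=sys.argv[1]
s=env.state(); print(s["eef_pos"].round(1),s["tcp_rot"].round(4),s["ft_force"].round(1),s["opening"])
for n in ["wrist","side","top"]:
    c=env.calibration(n); im,d=env.read_camera(n)
    cv2.imwrite(f"pics/{n}{k}.png",im); np.savez(f"{n}{k}.npz",im=im,d=d,c=np.array(c,dtype=object))
E
python3 look.py 6
```

```text
[548.5  13.5 140.4] [-1.571e+00  2.000e-04  2.734e-01] [ 0.2  0.1 -2.3] 0.35930487239806314
```

View pics/wrist6.png

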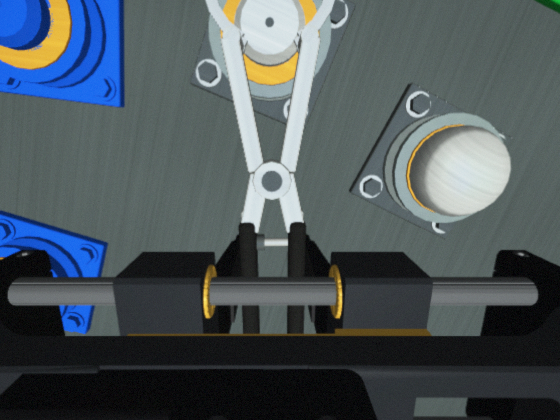

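View pics/side6.png

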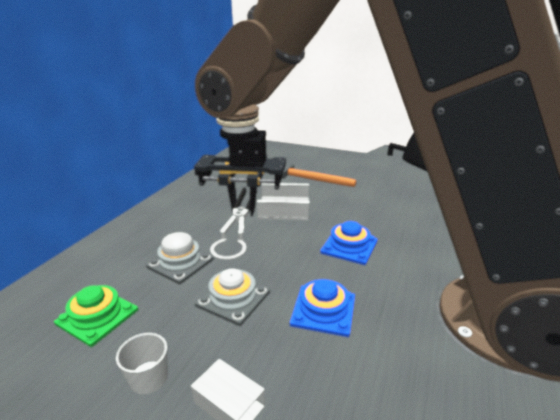

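View pics/top6.png

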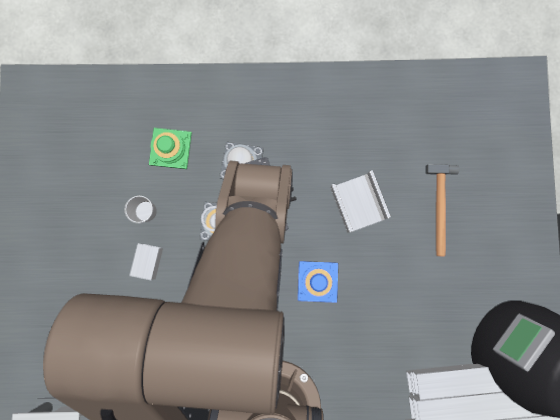

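```bash
python3 - <<'E'
from m2 import *
im,d,c=ld("wrist6.npz")
T=np.array([548.5,13.5]);y=.2734;ex=np.array([np.cos(y),np.sin(y)]);ez=np.array([-np.sin(y),np.cos(y)])
def loc(p): return np.round([float((p[:2]-T)@ex),float((p[:2]-T)@ez)],1)
P=cloud(c,d)
print("stub hole",onz(c,[(269.5,22)],63)[0],loc(onz(c,[(269.5,22)],63)[0]),P[22,262])
print("pivot",loc(onz(c,[(271.5,180.5)],149.5)[0]))
# ring visible arms symmetric edges at row 5..
for r in (3,10): print(r,np.where(im[r].min(1)>150)[0][[0,-1]])
gr=cv2.cvtColor(im,cv2.COLOR_BGR2HSV)
cv2.imwrite("pics/w6c.png",cv2.resize(im[0:110,180:360],None,fx=4,fy=4,interpolation=cv2.INTER_CUBIC))
# finished cap check
im,d,c=ld("side6.npz")
P=cloud(c,d)
cv2.imwrite("pics/s6c.png",cv2.resize(im[190:330,180:290],None,fx=4,fy=4,interpolation=cv2.INTER_CUBIC))
def ell(im,box,thr):
    x0,y0,x1,y1=box; m=np.zeros(im.shape[:2],np.uint8); m[y0:y1,x0:x1]=(im[y0:y1,x0:x1].min(2)>thr)
    cs=cv2.findContours(m,cv2.RETR_CCOMP,cv2.CHAIN_APPROX_NONE)[0]
    return [k[:,0] for k in cs if len(k)>25]
for k in ell(im,(205,234,250,262),150):
    r=circ(onz(c,k,126)[:,:2],2); print("ring side",r,loc(r[0]),len(k))
hsv=cv2.cvtColor(im,cv2.COLOR_BGR2HSV)
m=((hsv[...,1]>90)&(hsv[...,0]>8)&(hsv[...,0]<32)).astype(np.uint8); s=np.zeros_like(m); s[262:312,200:262]=m[262:312,200:262]
for k in cv2.findContours(s,cv2.RETR_EXTERNAL,cv2.CHAIN_APPROX_NONE)[0]:
    if len(k)>30: r=circ(onz(c,k[:,0],45)[:,:2],2); print("washer side",r,loc(r[0]),len(k))
E
```

```text
stub hole [508.45830099 150.62497331  63.        ] [ -1.5 142.8] [503.40972903 149.64077083  61.68274121]
pivot [-0.  48.3]
3 [207 333]
10 [209 347]
ring side (array([508.98898815, 150.61507393]), np.float64(35.054629971355766), np.int64(71)) [ -1.  142.7] 143
washer side (array([514.05021205, 142.33606522]), np.float64(27.330864134452707), np.int64(17)) [  1.6 133.4] 101
```

View pics/s6c.png

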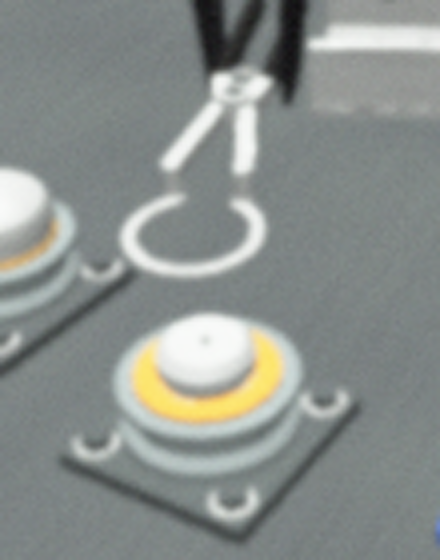

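View pics/w6c.png

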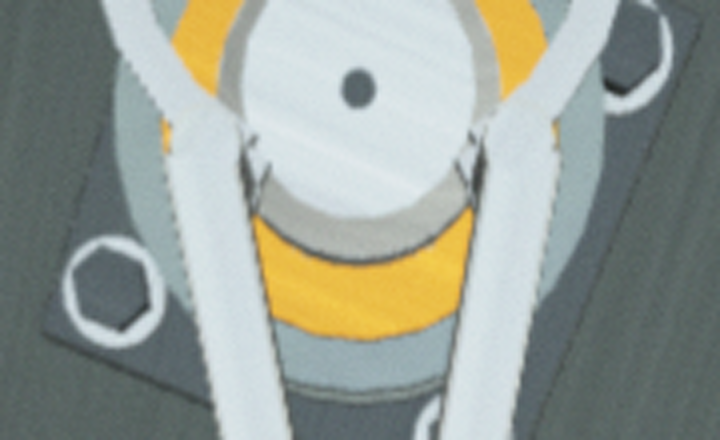

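```bash
python3 - <<'E'
from m2 import *
im,d,c=ld("side6.npz")
T=np.array([548.5,13.5]);y=.2734;ex=np.array([np.cos(y),np.sin(y)]);ez=np.array([-np.sin(y),np.cos(y)])
def loc(p): return np.round([float((p[:2]-T)@ex),float((p[:2]-T)@ez)],1)
print("hole side",loc(onz(c,[(231.1,274.6)],63)[0]))
# 2-ray check of the hole height: wrist + side
cw=ld("wrist6.npz")[2]
a,b=np.array(cw["eye"]),np.array(c["eye"]); u=rays(cw,[(269.5,22)])[0]; v=rays(c,[(231.1,274.6)])[0]
t=np.linalg.lstsq(np.c_[u,-v],b-a,rcond=None)[0]; print(a+t[0]*u,b+t[1]*v)
# ring inner/outer contours
m=np.zeros(im.shape[:2],np.uint8); m[234:262,205:250]=im[234:262,205:250].min(2)>140
for k in cv2.findContours(m,cv2.RETR_LIST,cv2.CHAIN_APPROX_NONE)[0]:
    if len(k)>15:
        k=k[:,0]; k=k[(k[:,1]>235)]; r=circ(onz(c,k,124.4)[:,:2],2); print(r,loc(r[0]),len(k))
# fit line: outer edge rows only
k=max(cv2.findContours(m,cv2.RETR_EXTERNAL,cv2.CHAIN_APPROX_NONE)[0],key=len)[:,0]
h=cv2.convexHull(k)[:,0]; h=h[h[:,1]>240]; q=onz(c,h,124)[:,:2]; r=circ(q,2); print("hull",r,loc(r[0]))
mw=np.zeros(im.shape[:2],np.uint8)
E
```

```text
hole side [ -2.7 143.5]
[508.4082603  150.78734521  62.46237273] [507.53557612 150.29154193  62.3938591 ]
(array([510.29464658, 148.71676668]), np.float64(35.986919112050764), np.int64(68)) [ -0.3 140.5] 146
hull (array([510.54939533, 149.16419141]), np.float64(36.5269416016755), np.int64(11)) [1.000e-01 1.409e+02]
```

{"api": "move_arm", "payload": {"rows": [{"tx": -0.17, "ty": 1.0, "tz": 0, "rx": 0, "ry": 0, "rz": 0, "grip": 0}, {"tx": 0, "ty": 1.5, "tz": 0, "rx": 0, "ry": 0, "rz": 0, "grip": 0}, {"tx": 0, "ty": 1.5, "tz": 0, "rx": 0, "ry": 0, "rz": 0, "grip": 0}, {"tx": 0, "ty": 1.0, "tz": 0, "rx": 0, "ry": 0, "rz": 0, "grip": 0}, {"tx": 0, "ty": 0.2, "tz": 0, "rx": 0, "ry": 0, "rz": 0, "grip": 0}, {"tx": 0, "ty": 0, "tz": 0, "rx": 0, "ry": 0, "rz": 0, "grip": 0}, {"tx": 0, "ty": 0, "tz": 0, "rx": 0, "ry": 0, "rz": 0, "grip": 0}, {"tx": 0, "ty": 0, "tz": 0, "rx": 0, "ry": 0, "rz": 0, "grip": 0}]}}

```text
t: 7.62
eef_pos: [547.1, 13.8, 89.2]
tcp_rot: [-1.571, -0.001, 0.274]
ft_force: [0.0, -0.5, -1.7]
opening: 0.36
```

```bash
python3 look.py 7; python3 - <<'E'
from m2 import *
im,d,c=ld("side7.npz"); a=cv2.resize(im[220:320,190:280],None,fx=6,fy=6,interpolation=cv2.INTER_CUBIC)
cv2.imwrite("pics/s7c.png",a)
im,d,c=ld("wrist7.npz")
cv2.imwrite("pics/w7c.png",cv2.resize(im[0:110,180:360],None,fx=4,fy=4,interpolation=cv2.INTER_CUBIC))
E
```

```text
[547.1  13.8  89.2] [-1.5712e+00 -9.0000e-04  2.7390e-01] [ 0.  -0.5 -1.7] 0.3599626043203755
```

View pics/s7c.png

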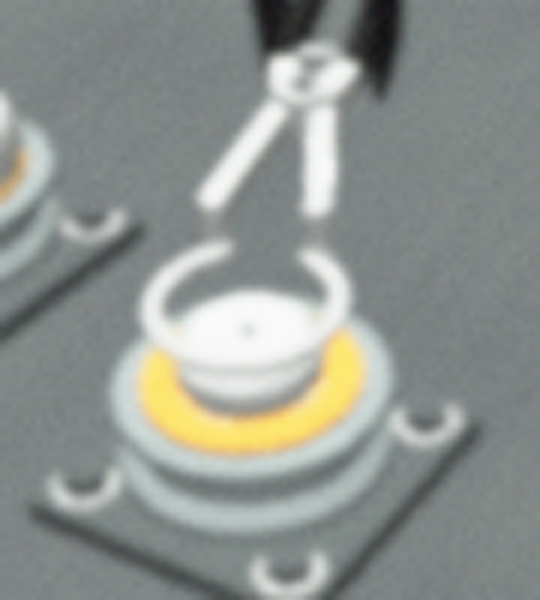

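View pics/w7c.png

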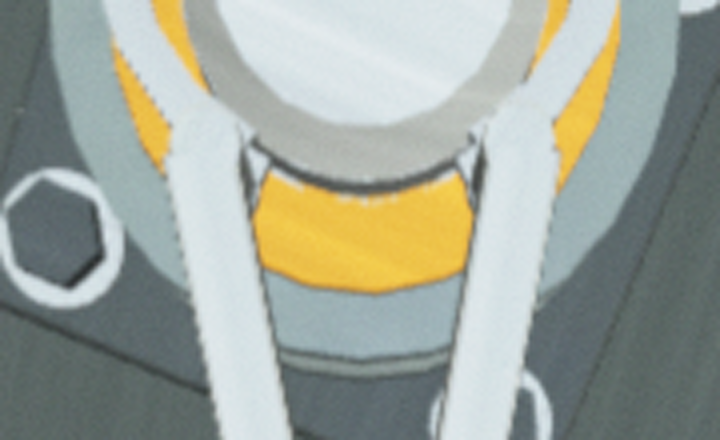

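```bash
python3 - <<'E'
from m2 import *
im,d,c=ld("wrist7.npz")
T=np.array([547.1,13.8]);y=.2739;ex=np.array([np.cos(y),np.sin(y)]);ez=np.array([-np.sin(y),np.cos(y)])
def loc(p): return np.c_[(p[:,:2]-T)@ex,(p[:,:2]-T)@ez]
f=lambda L:np.array([(a/4+180-.375,b/4-.375) for a,b in L])
# taper bottom edge (white->grey... ) points top disc z=63 r=20
L=loc(onz(c,f([(216,20),(250,75),(300,112),(368,127),(430,116),(480,85),(519,20)]),63)); print("top disc",circ(L,1))
L=loc(onz(c,f([(188,20),(203,70),(270,150),(310,173),(368,184),(420,176),(465,152),(530,70),(548,20)]),49)); print("stub lower",L.round(1).tolist(),circ(L,1))
hs=cv2.cvtColor(im,cv2.COLOR_BGR2HSV); m=((hs[...,1]>100)&(hs[...,0]<32)).astype(np.uint8); m[:45]=0; m[90:]=0;m[:,:244]=0;m[:,298:]=0
pts=[]
for u in range(252,294):
    r=np.where(m[:,u])[0]
    if len(r): pts.append((u,r.max()+.5))
L=loc(onz(c,pts,45)); 
r=37.
from scipy.optimize import least_squares
print("washer r37",least_squares(lambda p:np.hypot(L[:,0]-p[0],L[:,1]-p[1])-r,[0,142],loss="soft_l1").x)
print("pivot",loc(onz(c,[(271.5,180.5)],98.5)), "lugs",loc(onz(c,f([(180,130),(550,130)]),92)))
E
```

```text
top disc (array([8.66994123e-02, 1.43793234e+02]), np.float64(21.784605516538235), np.int64(7))
stub lower [[-25.2, 139.6], [-23.3, 133.5], [-14.0, 123.4], [-8.3, 120.4], [0.0, 119.0], [7.5, 120.0], [13.9, 123.1], [22.9, 133.5], [25.2, 139.7]] (array([-3.07535097e-02,  1.44705482e+02]), np.float64(25.67489001313029), np.int64(9))
washer r37 [ -0.48957541 142.37862064]
pivot [[-4.47874784e-02  4.83856331e+01]] lugs [[-20.75914071 113.52329737]
 [ 20.19973291 113.54058165]]
```

{"api": "move_arm", "payload": {"rows": [{"tx": 0, "ty": 0.3, "tz": 0, "rx": 0, "ry": 0, "rz": 0, "grip": 0}, {"tx": 0, "ty": 0.4, "tz": 0, "rx": 0, "ry": 0, "rz": 0, "grip": 0}, {"tx": 0, "ty": 0.4, "tz": 0, "rx": 0, "ry": 0, "rz": 0, "grip": 0}, {"tx": 0, "ty": 0.4, "tz": 0, "rx": 0, "ry": 0, "rz": 0, "grip": 0}, {"tx": 0, "ty": 0.3, "tz": 0, "rx": 0, "ry": 0, "rz": 0, "grip": 0}, {"tx": 0, "ty": 0, "tz": 0, "rx": 0, "ry": 0, "rz": 0, "grip": 0}, {"tx": 0, "ty": 0, "tz": 0, "rx": 0, "ry": 0, "rz": 0, "grip": 0}]}}

```text
t: 8.35
eef_pos: [546.7, 13.9, 70.3]
tcp_rot: [-1.571, 0.001, 0.274]
ft_force: [-0.3, 0.3, -2.7]
opening: 0.355
```

```bash
python3 look.py 8; python3 - <<'E'
from m2 import *
im,d,c=ld("side8.npz"); a=cv2.resize(im[220:320,190:280],None,fx=6,fy=6,interpolation=cv2.INTER_CUBIC)
cv2.imwrite("pics/s8c.png",a)
im,d,c=ld("wrist8.npz")
cv2.imwrite("pics/w8c.png",cv2.resize(im[0:220,180:360],None,fx=2.7,fy=2.7,interpolation=cv2.INTER_CUBIC))
E
```

```text
[546.7  13.9  70.3] [-1.5707e+00  6.0000e-04  2.7400e-01] [-0.3  0.3 -2.7] 0.35518349536267924
```

View pics/s8c.png

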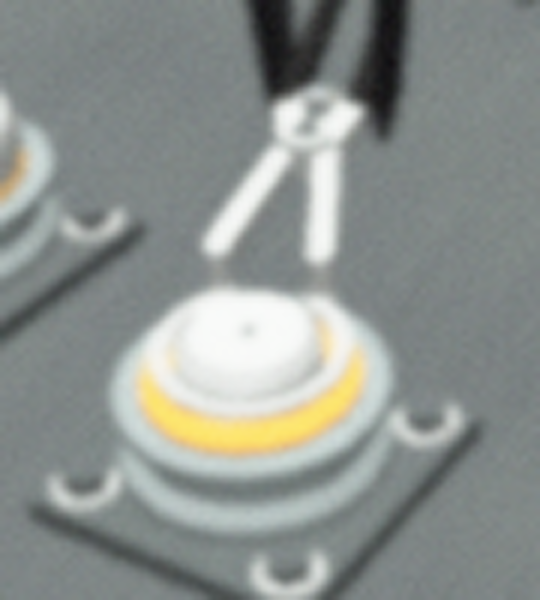

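View pics/w8c.png

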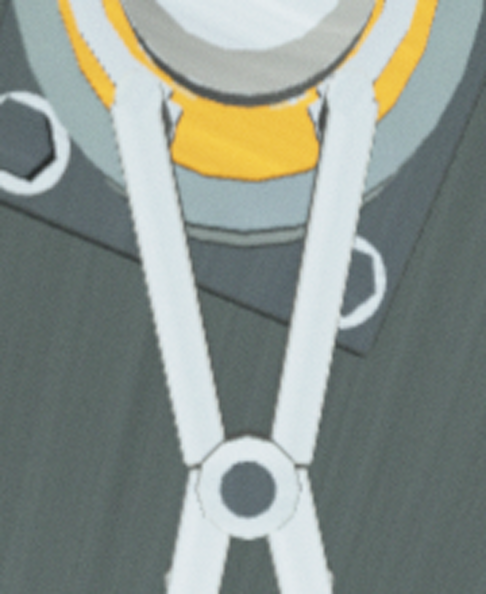

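{"api": "move_arm", "payload": {"rows": [{"tx": 0, "ty": 0.2, "tz": 0, "rx": 0, "ry": 0, "rz": 0, "grip": 0}, {"tx": 0, "ty": 0.2, "tz": 0, "rx": 0, "ry": 0, "rz": 0, "grip": 0}, {"tx": 0, "ty": 0.2, "tz": 0, "rx": 0, "ry": 0, "rz": 0, "grip": 0}, {"tx": 0, "ty": 0, "tz": 0, "rx": 0, "ry": 0, "rz": 0, "grip": 0}, {"tx": 0, "ty": 0, "tz": 0, "rx": 0, "ry": 0, "rz": 0, "grip": 0}, {"tx": 0, "ty": 0, "tz": 0, "rx": 0, "ry": 0, "rz": 0, "grip": 0}]}}

```text
t: 9.0
eef_pos: [546.8, 13.9, 64.6]
tcp_rot: [-1.571, 0.0, 0.274]
ft_force: [-0.3, -0.1, -2.7]
opening: 0.362
```

```bash
python3 look.py 9; python3 - <<'E'
from m2 import *
for k in "89":
    im,d,c=ld(f"wrist{k}.npz"); P=cloud(c,d)
    # pivot rim depth heights, handle, ring piece, washer
    rim=[P[int(180.5+9*np.sin(a)),int(271.5+9*np.cos(a)+.5),2] for a in np.linspace(0,6,8)]
    hs=cv2.cvtColor(im,cv2.COLOR_BGR2HSV); m=((hs[...,1]>120)&(hs[...,0]>8)&(hs[...,0]<32)); m[80:]=False
    m=cv2.erode(m.astype(np.uint8),np.ones((3,3)))>0
    br=np.median(P[3:8,205:225][(im[3:8,205:225].min(2)>170)],axis=0) if (im[3:8,205:225].min(2)>170).any() else None
    print(k,"pivot z",np.median(rim),"washer z",np.median(P[m][:,2]),m.sum(),"ring L",br, P[5,205:230:3,2].round(1),P[5,312:342:3,2].round(1))
im,d,c=ld("side9.npz"); a=cv2.resize(im[220:320,190:280],None,fx=6,fy=6,interpolation=cv2.INTER_CUBIC)
cv2.imwrite("pics/s9c.png",a)
E
```

```text
[546.8  13.9  64.6] [-1.5709  0.      0.274 ] [-0.3 -0.1 -2.7] 0.36192767825021815
8 pivot z 80.13766185805297 washer z 44.417034345004666 1564 ring L [484.1438248  131.59384006  56.17259603] [44.8 56.4 56.8 56.3 55.1 44.7 43.2 44.  56.9] [58.6 56.  44.5 56.2 55.5 56.4 55.4 44.  43.3 44.3]
9 pivot z 74.63113988628155 washer z 44.402902802640256 1747 ring L [484.22531558 131.43964981  50.44884273] [43.7 51.1 49.4 51.6 49.8 45.1 43.9 45.2 56. ] [57.3 55.3 45.1 49.9 50.7 51.8 52.  44.9 44.9 43.9]
```

View pics/s9c.png

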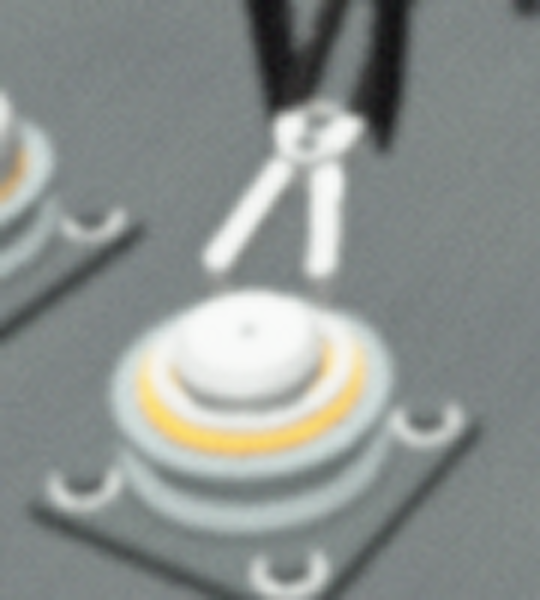

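View pics/wrist9.png

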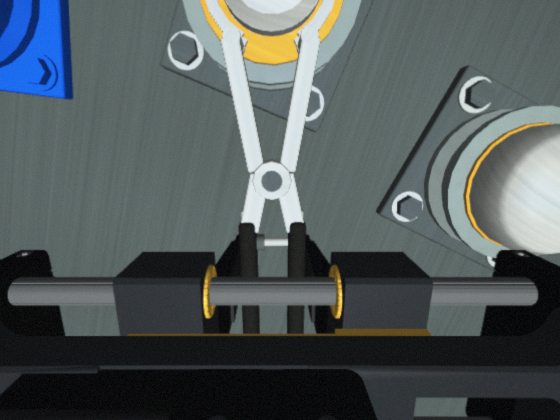

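{"api": "move_arm", "payload": {"rows": [{"tx": 0, "ty": 0.11, "tz": 0, "rx": 0, "ry": 0, "rz": 0, "grip": 0}, {"tx": 0, "ty": 0.11, "tz": 0, "rx": 0, "ry": 0, "rz": 0, "grip": 0}, {"tx": 0, "ty": 0, "tz": 0, "rx": 0, "ry": 0, "rz": 0, "grip": 0}, {"tx": 0, "ty": 0, "tz": 0, "rx": 0, "ry": 0, "rz": 0, "grip": 0}, {"tx": 0, "ty": 0, "tz": 0, "rx": 0, "ry": 0, "rz": 0, "grip": 0}, {"tx": 0, "ty": 0, "tz": 0, "rx": 0, "ry": 0, "rz": 0, "grip": 0}, {"tx": 0, "ty": 0, "tz": 0, "rx": 0, "ry": 0, "rz": 0, "grip": 0}]}}

```text
t: 9.73
eef_pos: [546.8, 13.9, 62.4]
tcp_rot: [-1.571, 0.0, 0.274]
ft_force: [0.5, -0.1, -1.8]
opening: 0.36
```

```bash
python3 look.py 10; python3 - <<'E'
from m2 import *
for k in ["10"]:
    im,d,c=ld(f"wrist{k}.npz"); P=cloud(c,d)
    rim=[P[int(180.5+9*np.sin(a)),int(271.5+9*np.cos(a)+.5),2] for a in np.linspace(0,6,8)]
    hs=cv2.cvtColor(im,cv2.COLOR_BGR2HSV); m=((hs[...,1]>120)&(hs[...,0]>8)&(hs[...,0]<32)); m[80:]=False
    m=cv2.erode(m.astype(np.uint8),np.ones((3,3)))>0
    print(k,"pivot z",np.median(rim),"washer z",np.median(P[m][:,2]),P[5,205:230:3,2].round(1),P[5,312:342:3,2].round(1))
cv2.imwrite("pics/w10c.png",cv2.resize(im[0:110,180:360],None,fx=4,fy=4,interpolation=cv2.INTER_CUBIC))
im,d,c=ld("side10.npz"); a=cv2.resize(im[220:320,190:280],None,fx=6,fy=6,interpolation=cv2.INTER_CUBIC)
cv2.imwrite("pics/s10c.png",a)
print(env.state()["qvel"].round(4))
E
```

```text
[546.8  13.9  62.4] [-1.5709  0.      0.274 ] [ 0.5 -0.1 -1.8] 0.35988275635458394
10 pivot z 72.6175280558568 washer z 44.45544933835575 [42.9 49.  48.4 48.7 48.2 44.2 44.  44.  56.6] [57.  54.5 45.  47.2 47.5 47.8 46.9 44.  44.7 44.3]
[ 0.0001 -0.0003  0.0024 -0.0006  0.0003  0.0006]
```

View pics/s10c.png

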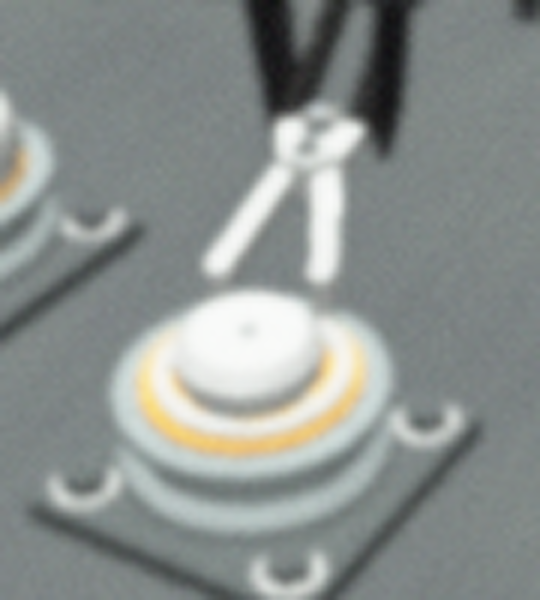

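View pics/w10c.png

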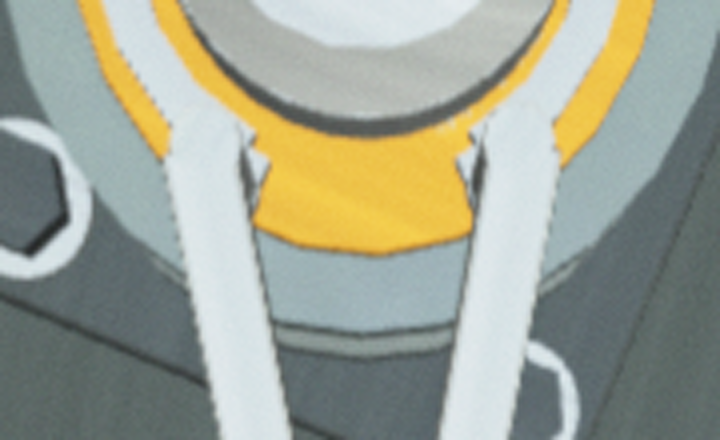

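```bash
python3 -c "
from cell import env
print(env.job_done()); s=env.state(); print(s['t'],s['eef_pos'],s['ft_force'],s['opening'])"
```

```text
the job is handed in; nothing more can be done
None
the job is handed in; nothing more can be done
```

I gripped the pliers by both handles over the channel trough and squeezed them to the stop screw. I lifted them across to the bare axle, lowered the spread ring over the stub to groove height, and handed in at about 10 s while still squeezing. `env.job_done()` gave no verdict.

**Last checks before handing in:**
- **Squeeze:** the opening was 0.36 of stroke, about 34 mm over the handles. The handles were parallel and the stop screw looked met, but I did not measure the jaw angle directly.
- **Height:** the wrist depth showed the ring's top about 3.5 mm above the washer, so its middle is at about 47 mm. The TCP reading put it at about 47.7 mm. The left side of the ring read about 1 mm higher than the right, which is within depth noise.
- **Centring:** before lowering over the stub, the wrist camera put the ring within about 1 mm of the axle axis. The side camera had suggested about 2 mm sideways, and I had corrected for about that much just before. In the last wrist view the ring's visible part looked even about the stub, but I did not measure it again at the bottom.
- **Contact:** the wrist force stayed at about 2–3 N, roughly the pliers' weight, all the way down, so nothing was pressing on the washer.
- **Rest and surroundings:** the arm was at rest at the end. I saw no contact with the finished roller or the other things on the bench, but I did not measure their positions again. The top camera could not check the end pose because the arm covered the axle.

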